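# Level the amplifier module and hold its finned cover over the screw holes

## Robot

A 6-joint arm with a two-finger parallel gripper is mounted at the origin on the work surface. World frame = base frame: x ahead of the robot, y to its left, z up, the work surface at z = 0. Lengths are in m, angles in rad, forces in N, time in s.
With the tool pointing down it reaches from about 0.4 to 0.825 m from the base axis. Payload 7 kg.
Tool frame: the origin (TCP) lies on the centre line of the jaws, within the pads' length; the fingertips stand 19 mm ahead of it and the grasp point (between the pads) is the TCP; x points along the fingers, y is the direction in which the jaws open and shut, and the axes are right-handed (so a half turn about x gives the same grasp; the last joint's range is limited). The gripper opens to 85 mm and grips with 20 to 120 N. Pads are 22 mm wide; open, the fingers measure 114 mm over their backs; the gripper's body (76 mm by 85 mm) begins 54 mm behind the grasp point. The pads swing forward as they close: fully open they stand 13 mm farther back than shut.
Start: joints at [1.501, 0.359, 0.012, 0, -1.224, -0.288], TCP at [0.236, 0.632, 0.25] pointing down, gripper open.
Joint ranges: [-3.07, 3.07], [-1.43, 2.12], [-1.02, 1.25], [-3.03, 1.67], [-3.05, -0], [-3.03, 3.03]. Speed limits (rad/s): [2.39, 2.39, 3.01, 3.14, 3.14, 3.14].

## Interface

Orientations are given as [roll, pitch, yaw] about the fixed x, y, z axes, in that order (R = Rz(yaw) Ry(pitch) Rx(roll)).
In Python, from rig import readout, snapshot, camera_model, job gives the robot as it stands.
- The arm moves only by the shell command python3 -m jog 'ROWS' [FORCE]. ROWS is JSON, a list of rows, each an object of numbers: "ax", "ay", "az": the turn, a rotation vector about the tool's x, y, z in degrees; "tx", "ty", "tz": the shift along the tool's x, y, z in mm; "grip": the gripper command: -1 is shut, 1 is fully open, values between are in proportion. In form: [{"ax": .., "ay": .., "az": .., "tx": .., "ty": .., "tz": .., "grip": ..}, ...]. A call has 1 to 12 rows; each row shifts and turns the commanded pose from where the row before left it, along the tool's axes as they then stand; what a row does not reach is not made up. A row lasts 1/8 s, in which the tool goes at most 62.5 mm and 10.7 degrees, less where a joint would pass 70% of its speed; a pose out of reach is approached as far as the arm can. A call with a gripper value outside its range is refused whole. The fingers move at their own pace and stop on an object; FORCE is the grip in N (left out, the last holds). Time passes only in rows, so rows that do not move let the fingers close. It gives the time, the measured TCP pose, the force and the opening at its end, in the units of the state.
- readout.get_state(): the state, without advancing time (a new reading comes with each control period).
- snapshot(name): name is "side" or "top" or "wrist"; returns the picture (480x640x3 uint8, red, green, blue); there is no depth.
- camera_model(name): a dict with "intrinsics" (3x3 intrinsics, pixels), "R" (3x3) and "t" (3): a world point X has camera coordinates R X + t; the wrist camera has in their place "mount" (4x4, takes a point from camera to tool coordinates, whose origin is the TCP and whose axes are the tool frame's). Camera axes: x right, y down, z forward; pixel columns grow to the right and rows downward; lengths in m; the calibration is good to about 2 mm. A picture is of the moment at which its call begins: read the wrist's pose just before it. camera_model takes no time and is no camera call.
- job.job_done(): hands the job in, once; it reports no verdict.
The state is a dict: "t": time; "joint_positions": joint angles; "qd": joint speeds; "effort": joint torques, N m; "tool_pos": TCP position; "orientation": TCP orientation; "contact_force": force on the tool from outside, world axes, zero at the start; "ft_torque": the same for the moment, N m; "width": finger opening in m.
Only numpy, scipy, OpenCV 4.12 (cv2) and the standard library are available. Lean on these libraries where they do the work, as an engineer would, in place of code of your own. Each camera call takes 0.05 s, during which the arm holds its last target.

## Task

The open amplifier module sits tipped towards you in the tilting work holder: press the holder's tilting table back down level onto its stop. Then take the finned cover by its fins and hold it level about a centimetre above the module, with its six holes lined up over the six threaded holes (they match one way round only), so that I can start the screws. Never let the cover touch the module (its thermal pads grab at the first touch) or the holder, leave the screw dish, mouse and screwdriver where they are, and finish while still holding the cover there.

Things in the scene. Friction and masses are not known exactly. Their poses are not given: they have to be found in the camera images.
- holder: Base of the tilting work holder, dark steel, 170 (x) x 160 (y) x 12 mm plate bolted to the bench, with two cheeks that carry the pivot; origin: centre of its underside, on the bench. It does not move during a run; its yaw and place differ from run to run (it may stand left or right of the foam pad).
- pivot (a point): Point on the holder's pivot axis, 68 mm above the bench, midway along the axis. Axes are those of the holder: y runs along the pivot axis, x towards the raised edge of the tilting table, z up.
- tilt (a joint): Tilt of the table about the pivot, rad: 0 = level, resting on its stop (it cannot go lower); positive = the edge on the holder's +x side is raised and the module faces the robot; up to 0.55. A friction pivot: it stays where it is left, and takes 5 to 8 N straight down on the 'press' point to move.
- press (a point): Point on the upper face of the tilting table (steel plate 170 x 170 x 10 mm), in the bare margin beside the module on the raised (+x) edge: 67 mm from the pivot axis along the table, 20 mm above the axis square to the table, 18 mm from the edge and 22 mm from the module's wall. Push down here. With the table level it is at [0.067, 0, 0.020] from the pivot in the holder's axes. Axes turn with the table.
- rim (a point): Centre of the top plane of the open module: an aluminium box 90 (x) x 140 (y) x 37 mm fixed on the tilting table, walls 17 to 18 mm thick, open at the top over a green board; two brass jacks on its -y end, one on its +y end. 57 mm above the pivot axis, so 125 mm above the bench when level. Axes turn with the table: x short side, y long side, z out of the opening. Six threaded holes of 5 mm in the rim at (x, y) = (+-36, -61), (+-36, +20), (+-36, +61) mm from here.
- thread_a (a point): Mouth of the threaded hole at (-36, -61) mm on the module's rim; axes as rim.
- thread_b (a point): Mouth of the threaded hole at (+36, +61) mm on the module's rim, diagonally opposite; axes as rim.
- pad: Black foam pad 125 x 175 x 25 mm, fixed on the bench, on which the cover lies; origin: centre of its underside.
- fins (a point): Middle of the fin block of the loose aluminium cover, 18 mm above the cover's underside. The cover is a plate 90 (x) x 140 (y) x 4 mm with a block of seven upright fins on top, 44 (x) x 100 (y) mm, whose top is 32 mm above the underside; about 0.24 kg. Grip it across the fins' 44 mm, along x. x short side, y long side, z up. Six 7 mm holes through the plate at (x, y) = (+-36, -61), (+-36, +20), (+-36, +61) mm from the centre.
- hole_a (a point): Lower mouth of the cover's hole at (-36, -61) mm, on the underside; belongs over thread_a. Axes as fins.
- hole_b (a point): Lower mouth of the cover's hole at (+36, +61) mm, on the underside; belongs over thread_b. Axes as fins.
- cover: The finned cover itself (see fins); origin: centre of its underside.
- dish: Bystander: round steel dish of screws, 100 mm across, 14 mm high; origin: centre of its underside.
- mouse: Bystander: black computer mouse 100 x 60 x 34 mm; origin: centre of its underside.
- driver: Bystander: screwdriver with black handle lying on the bench, 200 mm long, 26 mm thick at the handle; origin: under the middle of its length, x towards the tip.
Not all that is in view belongs to the job. Of the things like the pad, leave any that is brown; of the rest the smaller one is meant.

How it is judged:
On the way, in this order (a step that is already met when the one before it is completed fails the run):
1. the tilting table is pressed down level (tilt under 0.04 rad) while the cover still lies on its pad (value of joint tilt below 0.04 rad and distance of cover from where it was at the start of the episode below 0.05 m), for 0.2 s.
2. the cover is lifted off its pad in the fingers (distance of cover from where it was at the start of the episode above 0.06 m and contact force between cover and the fingers above 1 N and contact force between cover and pad below 0.2 N), for 0.2 s.
At the end, for the whole second after the job is handed in: Table level (tilt under 0.04 rad); cover gripped in the fingers, still, clear of the module, level and parallel to the module within 0.08 rad, its underside 3 to 20 mm above the rim at two diagonal corner holes, each within 3.5 mm sideways of its threaded hole (value of joint tilt below 0.04 rad and horizontal distance between hole_a and thread_a below 0.0035 m and horizontal distance between hole_b and thread_b below 0.0035 m and z of hole_a in the frame of rim between 0.003 and 0.02 m and z of hole_b in the frame of rim between 0.003 and 0.02 m and angle between the z axis of fins and the z axis of rim, either way round below 0.08 rad and angle between cover's own z axis and vertical below 0.08 rad and contact force between cover and the fingers above 1 N and contact force between cover and holder below 0.2 N and linear speed of cover below 0.02 m/s); the arm keeps its last pose, push and grip.
It fails at once if the cover touches the module or the work holder (contact force between cover and holder above 0.5 N).
It fails at once if the screw dish is moved (over 30 mm) (distance of dish from where it was at the start of the episode above 0.03 m).
It fails at once if the mouse is moved (over 30 mm) (distance of mouse from where it was at the start of the episode above 0.03 m).
It fails at once if the screwdriver is moved (over 30 mm) (distance of driver from where it was at the start of the episode above 0.03 m).
It also fails if it takes over 54 s, if anything falls off the work surface, if the arm or the gripper's body presses on something with over 40 N, if the wrist force passes 120 N, or if a joint passes its speed limit or range.

## Working session

There is one attempt and no reset: what is moved stays moved. The work goes in short steps, Python scripts to look and compute and a shell command to move; the robot and the scene stay as the last step left them, time stands still between calls to the robot, and variables do not carry over. Pictures are saved under pics/ and viewed, and the job is handed in when it is done.

```bash
ls; mkdir -p pics
python3 - <<'E'
from rig import readout, snapshot, camera_model
import cv2
print(readout.get_state())
for n in ["side","top","wrist"]:
    cv2.imwrite(f"pics/{n}0.png",snapshot(n)[:,:,::-1]); print(n,camera_model(n))
E
```

```text
pics
{'t': 0.0, 'joint_positions': array([ 1.50104668e+00,  3.59383886e-01,  1.10634923e-02, -3.37266791e-04,
       -1.22408909e+00, -2.88075792e-01]), 'qd': array([ 2.11593764e-04, -2.07511317e-03, -8.49264960e-04, -2.15355431e-04,
        1.20393288e-03,  6.00882441e-05]), 'effort': array([ 3.06609822e-03, -5.83321059e+01,  2.93416983e+01,  6.93668917e+00,
       -5.92956480e-03, -1.75252001e-05]), 'tool_pos': array([0.23629533, 0.63181532, 0.24936993]), 'orientation': array([ 1.66482995,  1.5691523 , -1.834703  ]), 'contact_force': array([-0.25380292,  0.11063512, -0.16610476]), 'ft_torque': array([-0.0076126 ,  0.0371363 ,  0.02945845]), 'width': 0.08543594539048516}
side {'intrinsics': array([[567.90273503,   0.        , 320.00635795],
       [  0.        , 567.90273503, 233.61021955],
       [  0.        ,   0.        ,   1.        ]]), 'R': array([[-0.99787461, -0.06359433,  0.0142133 ],
       [-0.05685371,  0.7430803 , -0.66678282],
       [ 0.03184199, -0.66617373, -0.74511654]]), 't': array([0.51727549, 0.11576019, 1.43007938])}
top {'intrinsics': array([[541.56052433,   
[... 161 characters left out ...]
9965497,  0.02382954],
       [-0.99512831,  0.00865823, -0.09820736],
       [ 0.09796716, -0.02479858, -0.99488063]]), 't': array([-0.0129197 ,  0.50358693,  1.12993775])}
wrist {'intrinsics': array([[410.33812451,   0.        , 319.86045139],
       [  0.        , 410.33812451, 239.84620741],
       [  0.        ,   0.        ,   1.        ]]), 'mount': array([[ 2.92303214e-05, -2.88043099e-01,  9.57617446e-01,
        -1.23927324e-01],
       [ 9.99999544e-01, -9.05816581e-04, -3.02985837e-04,
        -4.30012091e-04],
       [ 9.54698740e-04,  9.57617018e-01,  2.88042942e-01,
        -7.31623700e-02],
       [ 0.00000000e+00,  0.00000000e+00,  0.00000000e+00,
         1.00000000e+00]])}
```

View pics/top0.png

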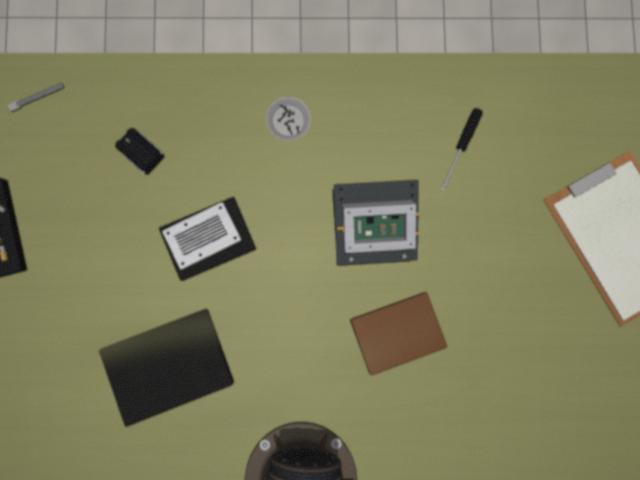

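View pics/side0.png

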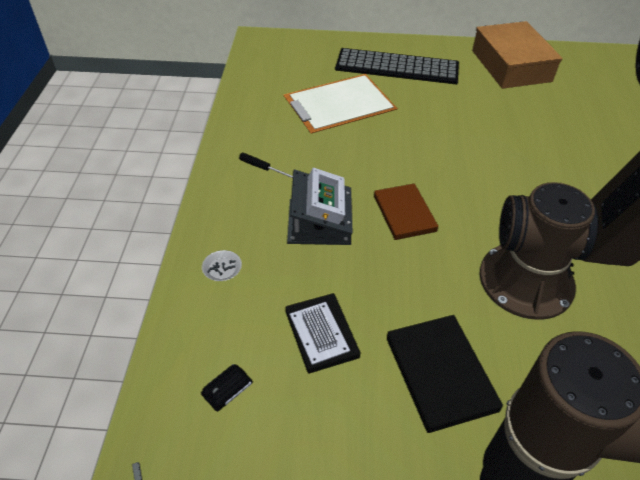

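View pics/wrist0.png

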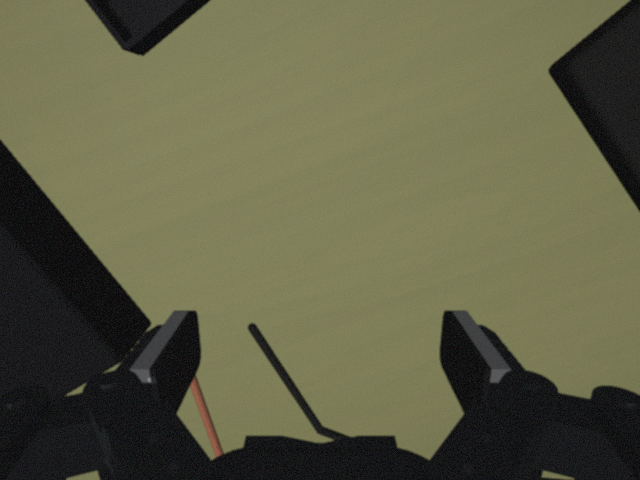

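Run:
```python
import cv2
a=cv2.imread("pics/top0.png")
cv2.imwrite("pics/c1.png",cv2.resize(a[190:290,150:265],None,fx=6,fy=6,interpolation=cv2.INTER_CUBIC)[:600,:800])
cv2.imwrite("pics/c2.png",cv2.resize(a[172:272,322:430],None,fx=6,fy=6,interpolation=cv2.INTER_CUBIC))
b=cv2.imread("pics/side0.png")
cv2.imwrite("pics/c3.png",cv2.resize(b[150:250,270:370],None,fx=6,fy=6,interpolation=cv2.INTER_CUBIC))
```

```text
(no output)
```

View pics/c1.png

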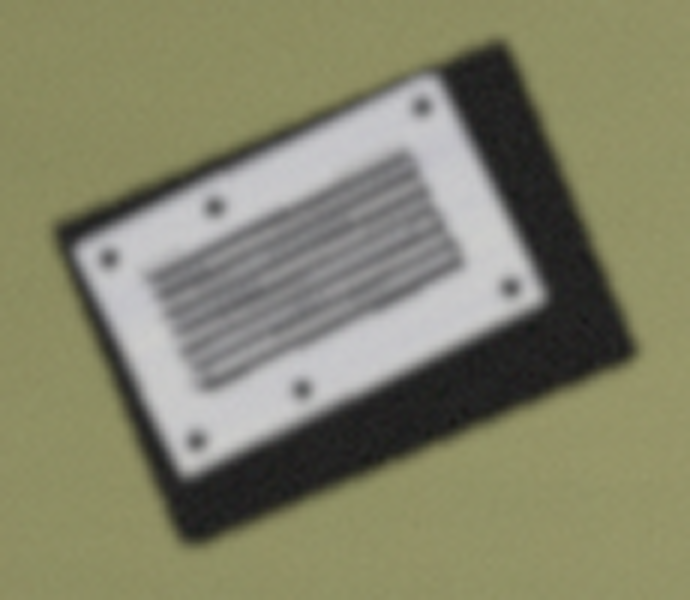

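View pics/c2.png

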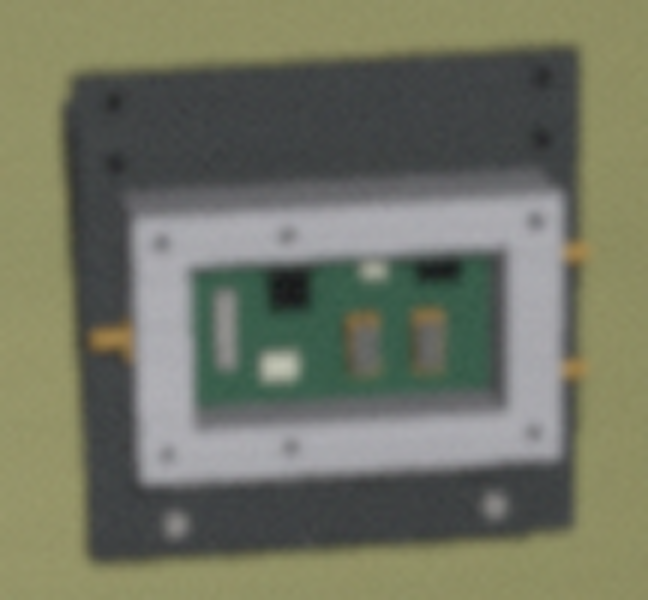

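View pics/c3.png

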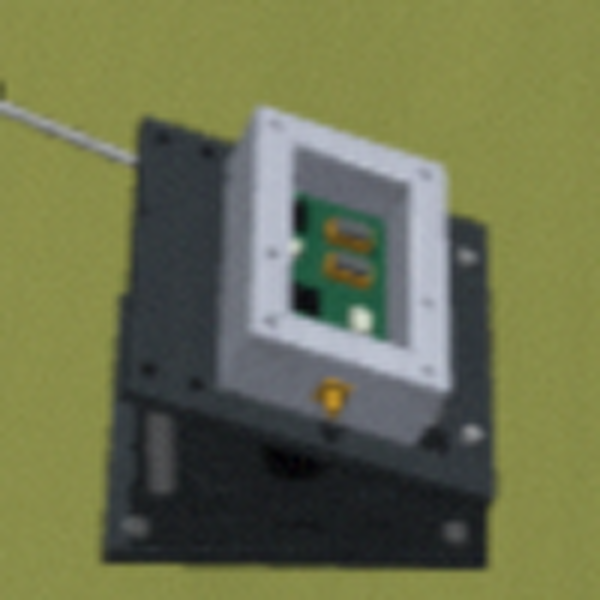

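```bash
cat > h.py <<'E'
import numpy as np, cv2
from rig import readout, snapshot, camera_model
from scipy.spatial.transform import Rotation as Rn
def refine(img,p,r=3):
    g=cv2.cvtColor(img,cv2.COLOR_BGR2GRAY).astype(float)
    u,v=p
    for _ in range(4):
        ui,vi=int(round(u)),int(round(v))
        w=g[vi-r:vi+r+1,ui-r:ui+r+1]; b=np.percentile(w,60)
        m=np.clip(b-w-5,0,None)
        if m.sum()==0: return p
        yy,xx=np.mgrid[vi-r:vi+r+1,ui-r:ui+r+1]
        u,v=(m*xx).sum()/m.sum(),(m*yy).sum()/m.sum()
    return (u,v)
def plane(cam,p,z,T=None):
    K=cam["intrinsics"]; d=np.linalg.inv(K)@np.array([p[0],p[1],1])
    if T is None:
        R=cam["R"]; o=-R.T@cam["t"]; d=R.T@d
    else:
        o=T[:3,3]; d=T[:3,:3]@d
    return o+d*(z-o[2])/d[2]
def wristT(st):
    M=np.eye(4); M[:3,:3]=Rn.from_euler('xyz',st["orientation"]).as_matrix(); M[:3,3]=st["tool_pos"]
    return M@camera_model("wrist")["mount"]
def P(cam): return cam["intrinsics"]@np.c_[cam["R"],cam["t"]]
HL=np.array([[36,61],[-36,61],[36,20],[-36,20],[36,-61],[-36,-61]])/1e3
def fit2(L,W):  # rigid 2d: W=R L + t
    a=L-L.mean(0); b=W-W.mean(0)
    th=np.arctan2((a[:,0]*b[:,1]-a[:,1]*b[:,0]).sum(),(a*b).sum())
    R=np.array([[np.cos(th),-np.sin(th)],[np.sin(th),np.cos(th)]])
    t=W.mean(0)-R@L.mean(0); return th,t,W-(L@R.T+t)
E
python3 - <<'E'
from h import *
a=cv2.imread("pics/top0.png");b=cv2.imread("pics/side0.png")
ct,cs=camera_model("top"),camera_model("side")
cp=np.array([(109,258),(197,440),(214,207),(302,389),(421,105),(511,287)])/6+[150,190]-.4
cp=[refine(a,p) for p in cp]
W=np.array([plane(ct,p,.029)[:2] for p in cp]); th,t,r=fit2(HL,W)
print("cover",np.degrees(th),t,np.abs(r).max())
tp=np.array([(162,243),(167,455),(287,235),(291,447),(536,221),(534,432)])/6+[322,172]-.4
tp=np.array([refine(a,p,2) for p in tp])
sp=np.array([(272,320),(430,370),(273,253),(428,302),(276,124),(428,174)])/6+[270,150]-.4
sp=np.array([refine(b,p,2) for p in sp])
X=cv2.triangulatePoints(P(ct),P(cs),tp.T,sp.T); X=(X[:3]/X[3]).T
print(X.round(4))
L=np.c_[HL,np.zeros(6)]
R,rs=Rn.align_vectors(X-X.mean(0),L-L.mean(0)); 
c=X.mean(0)-R.apply(L.mean(0)); print("rim",c,rs,R.as_matrix().round(3))
M=R.as_matrix(); tilt=np.arctan2(M[2,0],np.hypot(M[0,0],M[1,0])); yaw=np.arctan2(M[1,1],M[0,1])-np.pi/2
piv=c-M[:,2]*.057; print("tilt",tilt,"yaw",np.degrees(yaw),"pivot",piv,"press",piv+M@[.067,0,.02])
Rz=Rn.from_euler('z',yaw).as_matrix();print("lvl press",piv+Rz@[.067,0,.02],"lvl rim",piv+[0,0,.057])
st=readout.get_state();print(Rn.from_euler('xyz',st["orientation"]).as_matrix().round(3))
E
```

```text
cover 26.26050559578607 [0.50889047 0.20517401] 0.0015361502232600355
[[ 0.5401 -0.0971  0.1332]
 [ 0.4752 -0.1027  0.0856]
 [ 0.5421 -0.1382  0.1321]
 [ 0.4755 -0.1417  0.1049]
 [ 0.5426 -0.2144  0.1546]
 [ 0.4747 -0.2182  0.1237]]
rim [ 0.50827036 -0.15852148  0.12394341] 0.012995124904792685 [[ 0.884  0.014 -0.468]
 [ 0.1    0.971  0.217]
 [ 0.457 -0.239  0.857]]
tilt 0.47502345562498555 yaw -0.81000390167827 pivot [ 0.5349452  -0.17091602  0.07511894] press [ 0.58478899 -0.15986176  0.1228934 ]
lvl press [ 0.6019385  -0.17186318  0.09511894] lvl rim [ 0.5349452  -0.17091602  0.13211894]
[[-0.    -0.35  -0.937]
 [-0.001 -0.937  0.35 ]
 [-1.     0.001 -0.   ]]
```

Run:
```python
from h import *
a=cv2.imread("pics/top0.png");b=cv2.imread("pics/side0.png")
ct,cs=camera_model("top"),camera_model("side")
tp0=np.array([(162,243),(167,455),(287,235),(291,447),(536,221),(534,432)])/6+[322,172]-.4
tp=np.array([refine(a,p,2) for p in tp0])
sp0=np.array([(272,320),(430,370),(273,253),(428,302),(276,124),(428,174)])/6+[270,150]-.4
sp=np.array([refine(b,p,2) for p in sp0])
print((tp-tp0).round(1),(sp-sp0).round(1))
X=cv2.triangulatePoints(P(ct),P(cs),tp0.T,sp0.T); X=(X[:3]/X[3]).T
print(X.round(4))
L=np.c_[HL,np.zeros(6)]
R,rs=Rn.align_vectors(X-X.mean(0),L-L.mean(0)); 
c=X.mean(0)-R.apply(L.mean(0)); M=R.as_matrix();print("rim",c,rs,M.round(3))
tilt=np.arctan2(M[2,0],np.hypot(M[0,0],M[1,0])); yaw=np.arctan2(M[1,1],M[0,1])-np.pi/2
piv=c-M[:,2]*.057; print("tilt",tilt,"yaw",np.degrees(yaw),"pivot",piv,"press",piv+M@[.067,0,.02])
Rz=Rn.from_euler('z',yaw).as_matrix();print("lvl press",piv+Rz@[.067,0,.02],"lvl rim",piv+[0,0,.057])
```

```text
[[-0.2 -0. ]
 [-0.  -0.1]
 [-0.   0.1]
 [-0.1  0. ]
 [-0.1 -0.1]
 [-0.1  0.2]] [[-0.3  0.2]
 [-1.3  4.9]
 [ 0.   0.2]
 [-0.   0.1]
 [ 1.5 -4.9]
 [ 2.7 -3.8]]
[[ 0.5397 -0.0973  0.1337]
 [ 0.4731 -0.1006  0.1059]
 [ 0.5421 -0.1381  0.1328]
 [ 0.4754 -0.1418  0.1051]
 [ 0.5463 -0.2195  0.1326]
 [ 0.4791 -0.2228  0.105 ]]
rim [ 0.50964696 -0.16002807  0.11913805] 0.0010312183038164863 [[ 0.923 -0.052 -0.382]
 [ 0.045  0.999 -0.027]
 [ 0.383  0.007  0.924]]
tilt 0.39272665792636663 yaw 2.9837734715424986 pivot [ 0.53141236 -0.15850862  0.06647916] press [ 0.58560014 -0.15600667  0.11059746]
lvl press [ 0.59832153 -0.15502106  0.08647916] lvl rim [ 0.53141236 -0.15850862  0.12347916]
```

```bash
python3 -m jog '[{"ty":41,"tz":-40,"grip":-1},{"ty":41,"tz":-40,"grip":-1},{"ty":41,"tz":-40,"grip":-1},{"ty":41,"tz":-40,"grip":-1},{"ty":41,"tz":-40,"grip":-1},{"ty":41,"tz":-40,"grip":-1},{"ty":41,"tz":-40,"grip":-1},{"ty":41,"tz":-40,"grip":-1},{"ty":41,"tz":-40,"grip":-1},{"ty":41,"tz":-40,"grip":-1},{"ty":41,"tz":-40,"grip":-1},{"ty":41,"tz":-40,"grip":-1}]'
```

```text
$[0]: bad value
```

```bash
python3 -m jog '[{"ty":41,"tz":-40,"grip":-1},{"ty":41,"tz":-40,"grip":-1},{"ty":21,"tz":-22,"grip":-1},{"ax":-8,"grip":-1},{"ax":-8,"grip":-1},{"ax":-7.5,"grip":-1},{"grip":-1}]'
python3 - <<'E'
from h import *
st=readout.get_state(); print(st["tool_pos"],st["width"],st["joint_positions"].round(2),Rn.from_euler('xyz',st["orientation"]).as_matrix().round(3))
cv2.imwrite("pics/w1.png",snapshot("wrist")[:,:,::-1])
E
```

```text
[0.23634519 0.63191493 0.24960308] 0.0854890928478137 [ 1.5   0.36  0.01 -0.   -1.22 -0.29] [[-0.    -0.35  -0.937]
 [-0.001 -0.937  0.35 ]
 [-1.     0.001 -0.   ]]$[0]: bad value
```

View pics/w1.png

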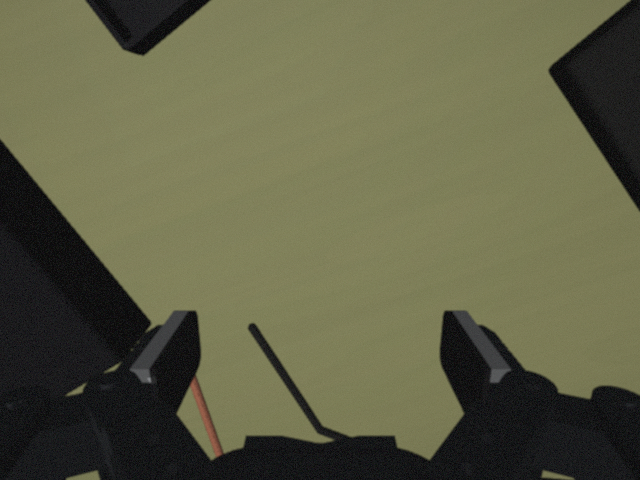

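```bash
python3 -m jog '[{"ax":0,"ay":0,"az":0,"tx":0,"ty":41,"tz":-40,"grip":-1},{"ax":0,"ay":0,"az":0,"tx":0,"ty":41,"tz":-40,"grip":-1},{"ax":0,"ay":0,"az":0,"tx":0,"ty":41,"tz":-40,"grip":-1},{"ax":0,"ay":0,"az":0,"tx":0,"ty":41,"tz":-40,"grip":-1},{"ax":0,"ay":0,"az":0,"tx":0,"ty":41,"tz":-40,"grip":-1},{"ax":0,"ay":0,"az":0,"tx":0,"ty":41,"tz":-40,"grip":-1},{"ax":0,"ay":0,"az":0,"tx":0,"ty":41,"tz":-40,"grip":-1},{"ax":0,"ay":0,"az":0,"tx":0,"ty":41,"tz":-40,"grip":-1},{"ax":0,"ay":0,"az":0,"tx":0,"ty":41,"tz":-40,"grip":-1},{"ax":0,"ay":0,"az":0,"tx":0,"ty":41,"tz":-40,"grip":-1}]'
```

```text
t: 1.45
tool_pos: [0.4679, 0.1064, 0.2506]
orientation: [-2.19, 1.57, 0.594]
contact_force: [1.0, 1.2, 0.9]
width: 0.0002
```

```bash
python3 -m jog '[{"ax":0,"ay":0,"az":0,"tx":0,"ty":41,"tz":-40,"grip":-1},{"ax":0,"ay":0,"az":0,"tx":0,"ty":41,"tz":-40,"grip":-1},{"ax":0,"ay":0,"az":0,"tx":0,"ty":41,"tz":-40,"grip":-1},{"ax":0,"ay":0,"az":0,"tx":0,"ty":41,"tz":-40,"grip":-1},{"ax":0,"ay":0,"az":0,"tx":0,"ty":30,"tz":-32,"grip":-1},{"ax":-8,"ay":0,"az":0,"tx":0,"ty":0,"tz":0,"grip":-1},{"ax":-8,"ay":0,"az":0,"tx":0,"ty":0,"tz":0,"grip":-1},{"ax":-7.5,"ay":0,"az":0,"tx":0,"ty":0,"tz":0,"grip":-1},{"ax":0,"ay":0,"az":0,"tx":0,"ty":0,"tz":0,"grip":-1}]';python3 - <<'E'
from h import *
st=readout.get_state(); print(st["tool_pos"],st["width"],st["joint_positions"].round(2),Rn.from_euler('xyz',st["orientation"]).as_matrix().round(3))
cv2.imwrite("pics/w2.png",snapshot("wrist")[:,:,::-1])
E
```

```text
t: 2.58
tool_pos: [0.5793, -0.1409, 0.2501]
orientation: [-0.175, 1.57, 3.018]
contact_force: [0.5, -0.6, -1.1]
width: 0.0001
[ 0.5792568  -0.1409133   0.25011602] 0.00010368301659007426 [ 0.09  0.23 -0.17 -0.   -1.17  1.53] [[-0.     0.051 -0.999]
 [ 0.    -0.999 -0.051]
 [-1.    -0.     0.   ]]
```

View pics/w2.png

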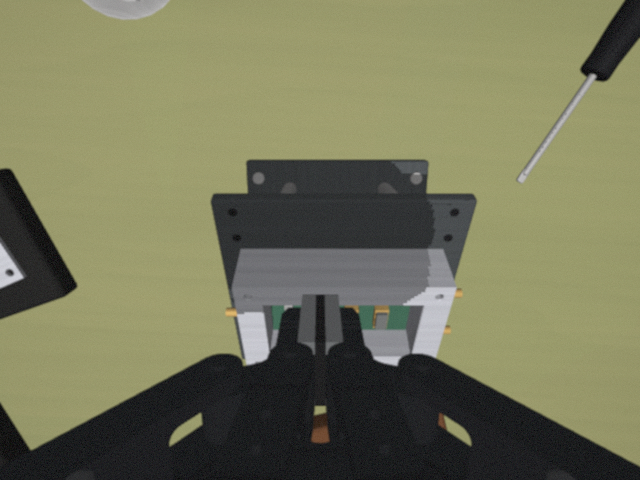

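```bash
python3 -m jog '[{"ax":0,"ay":0,"az":0,"tx":25,"ty":15,"tz":-7,"grip":-1},{"ax":0,"ay":0,"az":0,"tx":40,"ty":0,"tz":0,"grip":-1},{"ax":0,"ay":0,"az":0,"tx":30,"ty":0,"tz":0,"grip":-1},{"ax":0,"ay":0,"az":0,"tx":10,"ty":0,"tz":0,"grip":-1},{"ax":0,"ay":0,"az":0,"tx":0,"ty":0,"tz":0,"grip":-1}]';python3 - <<'E'
from h import *
cv2.imwrite("pics/w3.png",snapshot("wrist")[:,:,::-1])
b=snapshot("side")[:,:,::-1];cv2.imwrite("pics/s3.png",cv2.resize(b[110:270,230:400],None,fx=3.5,fy=3.5))
E
```

```text
t: 3.25
tool_pos: [0.5872, -0.1555, 0.1454]
orientation: [0.42, 1.57, -2.67]
contact_force: [-0.3, 0.9, 0.0]
width: 0.0004
```

View pics/w3.png

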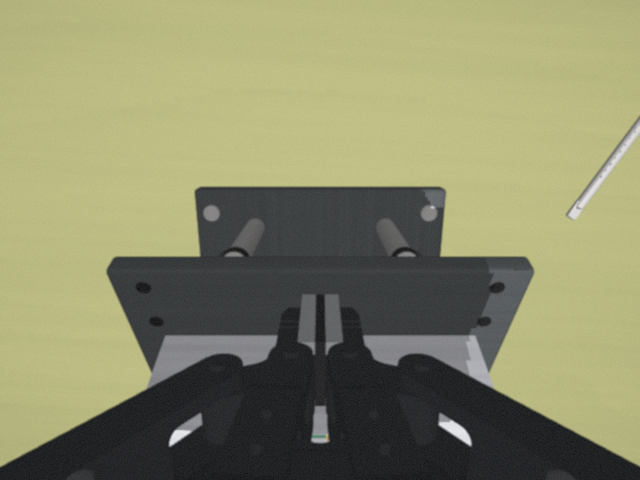

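View pics/s3.png

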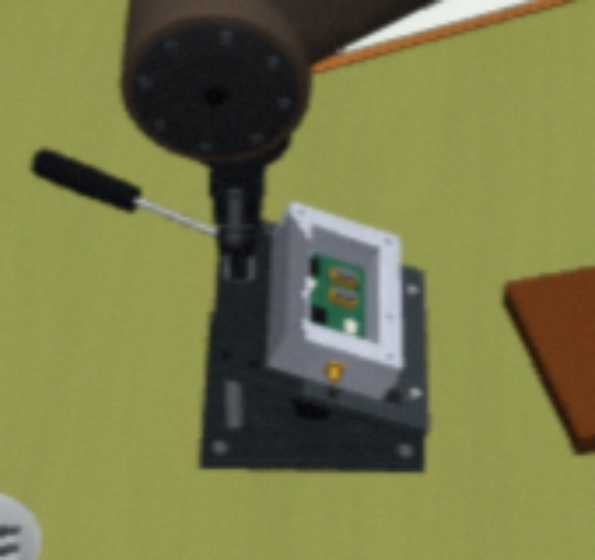

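```bash
python3 -m jog '[{"ax":0,"ay":0,"az":0,"tx":8,"ty":0,"tz":0,"grip":-1},{"ax":0,"ay":0,"az":0,"tx":6,"ty":0,"tz":0,"grip":-1},{"ax":0,"ay":0,"az":0,"tx":4,"ty":0,"tz":-1,"grip":-1},{"ax":0,"ay":0,"az":0,"tx":4,"ty":0,"tz":-2,"grip":-1},{"ax":0,"ay":0,"az":0,"tx":4,"ty":0,"tz":-2,"grip":-1},{"ax":0,"ay":0,"az":0,"tx":3,"ty":0,"tz":-1.5,"grip":-1}]'
```

```text
t: 4.1
tool_pos: [0.5964, -0.1551, 0.1181]
orientation: [2.996, 1.565, -0.093]
contact_force: [2.5, 1.0, 6.5]
width: -0.0
```

Pressing works (6.5 N). Continue gently.

```bash
python3 -m jog '[{"ax":0,"ay":0,"az":0,"tx":3,"ty":0,"tz":-1,"grip":-1},{"ax":0,"ay":0,"az":0,"tx":3,"ty":0,"tz":-1,"grip":-1},{"ax":0,"ay":0,"az":0,"tx":2,"ty":0,"tz":0,"grip":-1},{"ax":0,"ay":0,"az":0,"tx":1,"ty":0,"tz":0,"grip":-1}]'
```

```text
t: 4.6
tool_pos: [0.599, -0.155, 0.1093]
orientation: [2.997, 1.564, -0.091]
contact_force: [4.6, 1.5, 6.2]
width: -0.0002
```

```bash
python3 -m jog '[{"ax":0,"ay":0,"az":0,"tx":1,"ty":0,"tz":0.5,"grip":-1},{"ax":0,"ay":0,"az":0,"tx":1,"ty":0,"tz":0.5,"grip":-1},{"ax":0,"ay":0,"az":0,"tx":0.5,"ty":0,"tz":0,"grip":-1}]'
```

```text
t: 4.97
tool_pos: [0.5983, -0.1551, 0.1071]
orientation: [2.993, 1.563, -0.095]
contact_force: [5.4, 0.6, 6.8]
width: 0.0
```

```bash
python3 -m jog '[{"ax":0,"ay":0,"az":0,"tx":1,"ty":0,"tz":0,"grip":-1},{"ax":0,"ay":0,"az":0,"tx":1,"ty":0,"tz":0,"grip":-1}]'
```

```text
t: 5.22
tool_pos: [0.5984, -0.1551, 0.107]
orientation: [2.942, 1.562, -0.145]
contact_force: [-3.1, 4.0, 27.3]
width: -0.0002
```

```bash
python3 -m jog '[{"ax":0,"ay":0,"az":0,"tx":-30,"ty":0,"tz":0,"grip":-1},{"ax":0,"ay":0,"az":0,"tx":-56,"ty":0,"tz":0,"grip":-1},{"ax":0,"ay":0,"az":0,"tx":-56,"ty":0,"tz":0,"grip":-1},{"ax":0,"ay":0,"az":0,"tx":0,"ty":-56,"tz":11,"grip":-1},{"ax":0,"ay":0,"az":0,"tx":0,"ty":-56,"tz":11,"grip":-1},{"ax":0,"ay":0,"az":0,"tx":0,"ty":-56,"tz":11,"grip":-1},{"ax":0,"ay":0,"az":0,"tx":0,"ty":-56,"tz":11,"grip":1},{"ax":0,"ay":0,"az":0,"tx":0,"ty":-56,"tz":11,"grip":1},{"ax":0,"ay":0,"az":0,"tx":0,"ty":-56,"tz":11,"grip":1},{"ax":0,"ay":0,"az":0,"tx":0,"ty":-28,"tz":4,"grip":1}]'
```

```text
t: 6.48
tool_pos: [0.5048, 0.2072, 0.2449]
orientation: [-2.182, 1.57, 1.014]
contact_force: [0.2, 0.6, 0.9]
width: 0.0719
```

```bash
python3 -m jog '[{"ax":9.5,"ay":0,"az":0,"tx":0,"ty":0,"tz":0,"grip":1},{"ax":9.5,"ay":0,"az":0,"tx":0,"ty":0,"tz":0,"grip":1},{"ax":9.5,"ay":0,"az":0,"tx":0,"ty":0,"tz":0,"grip":1},{"ax":9.5,"ay":0,"az":0,"tx":0,"ty":0,"tz":0,"grip":1},{"ax":9.5,"ay":0,"az":0,"tx":0,"ty":0,"tz":0,"grip":1},{"ax":9.5,"ay":0,"az":0,"tx":0,"ty":0,"tz":0,"grip":1},{"ax":9.7,"ay":0,"az":0,"tx":0,"ty":0,"tz":0,"grip":1},{"ax":0,"ay":0,"az":0,"tx":0,"ty":0,"tz":0,"grip":1}]'
python3 - <<'E'
from h import *
for _ in range(1):
    st=readout.get_state(); print(st["tool_pos"],st["width"],st["joint_positions"].round(2),Rn.from_euler('xyz',st["orientation"]).as_matrix().round(3),st["contact_force"])
    cv2.imwrite("pics/w4.png",snapshot("wrist")[:,:,::-1])
np.save("w4T.npy",wristT(st))
t=snapshot("top")[:,:,::-1];cv2.imwrite("pics/t4.png",t); cv2.imwrite("pics/t4c.png",cv2.resize(t[172:272,322:430],None,fx=6,fy=6,interpolation=cv2.INTER_CUBIC))
t=snapshot("side")[:,:,::-1];cv2.imwrite("pics/s4.png",t)
E
```

```text
t: 7.48
tool_pos: [0.5056, 0.2047, 0.2447]
orientation: [0.697, 1.571, 2.728]
contact_force: [0.5, 0.2, 0.0]
width: 0.0853
[0.50559687 0.20472129 0.24468533] 0.08534207565965213 [ 0.74  0.15 -0.28 -0.   -1.14 -0.28] [[-0.    -0.896 -0.444]
 [ 0.    -0.444  0.896]
 [-1.     0.     0.   ]] [0.50944974 0.20275479 0.01324078]
```

View pics/w4.png

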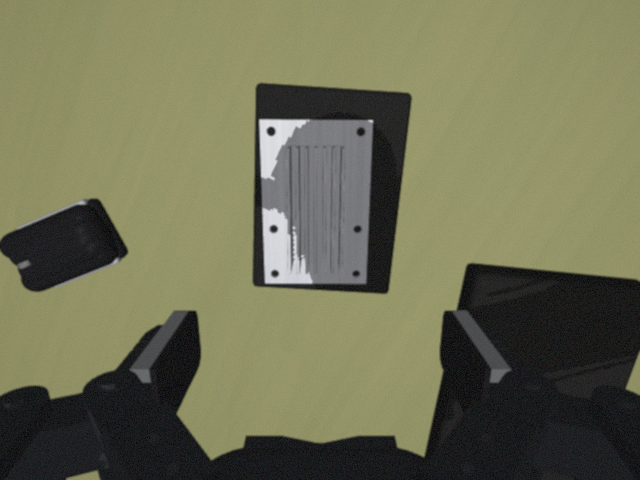

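View pics/t4c.png

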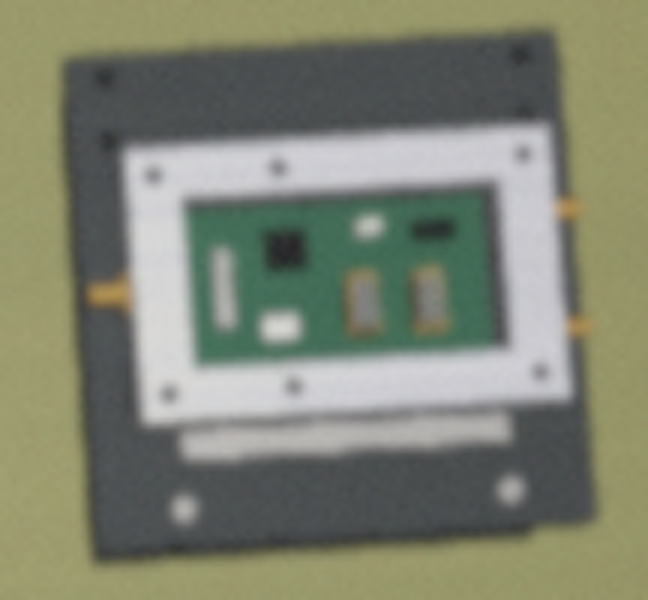

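View pics/s4.png

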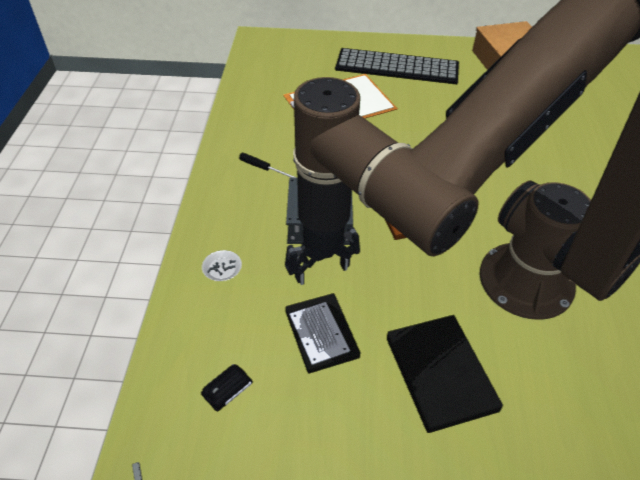

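Run:
```python
from h import *
w=cv2.imread("pics/w4.png");T=np.load("w4T.npy");cw=camera_model("wrist");ct=camera_model("top")
p=[refine(w,q,5) for q in [(274,273),(356,273),(273,229),(357,229),(271,131),(361,131)]]
print(np.round(p,1))
W=np.array([plane(cw,q,.029,T)[:2] for q in p]);th,t,r=fit2(HL,W);print("cover wrist",np.degrees(th),t,r.round(4).tolist())
a=cv2.imread("pics/t4.png")
tp0=np.array([(153,175),(169,394),(278,168),(293,386),(523,153),(541,372)])/6+[322,172]-.4
tp=np.array([refine(a,q,2) for q in tp0]);print((tp-tp0).round(1).tolist())
W=np.array([plane(ct,q,.125)[:2] for q in tp]);th,t,r=fit2(HL,W);print("rim top",np.degrees(th),t,r.round(4).tolist())
```

```text
[[274.5 273.2]
 [355.6 273.2]
 [273.3 228.5]
 [357.1 228.7]
 [270.7 130.9]
 [360.4 131.3]]
cover wrist 26.002912311098026 [0.50964549 0.20586917] [[0.0, 0.0001], [0.0002, -0.0002], [-0.0001, 0.0001], [0.0001, -0.0001], [-0.0002, 0.0001], [-0.0001, 0.0001]]
[[-0.0, 0.0], [-0.0, -0.0], [-0.0, -0.0], [0.1, 0.1], [0.0, 0.1], [-0.1, -0.0]]
rim top 2.9176401520697866 [ 0.53119284 -0.15857031] [[-0.0, 0.0001], [-0.0, -0.0002], [0.0001, -0.0001], [-0.0001, 0.0001], [0.0001, -0.0], [-0.0001, 0.0001]]
```

```bash
python3 -m jog '[{"ax":0.4,"ay":0,"az":0,"tx":40,"ty":-4,"tz":-0.7,"grip":1},{"ax":0,"ay":0,"az":0,"tx":55,"ty":0,"tz":0,"grip":1},{"ax":0,"ay":0,"az":0,"tx":50,"ty":0,"tz":0,"grip":1},{"ax":0,"ay":0,"az":0,"tx":30,"ty":0,"tz":0,"grip":1},{"ax":0,"ay":0,"az":0,"tx":10,"ty":0,"tz":0,"grip":1},{"ax":0,"ay":0,"az":0,"tx":0,"ty":0,"tz":0,"grip":1}]'
python3 - <<'E'
from h import *
st=readout.get_state(); print(st["tool_pos"],st["contact_force"])
t=snapshot("side")[:,:,::-1];cv2.imwrite("pics/s5.png",cv2.resize(t[230:400,240:420],None,fx=3.5,fy=3.5))
cv2.imwrite("pics/w5.png",snapshot("wrist")[:,:,::-1])
E
```

```text
t: 8.38
tool_pos: [0.5098, 0.206, 0.0599]
orientation: [2.244, 1.57, -2.015]
contact_force: [0.2, 0.8, 0.7]
width: 0.0858
[0.50977245 0.20601785 0.05989318] [0.22058917 0.7785151  0.68107157]
```

View pics/s5.png

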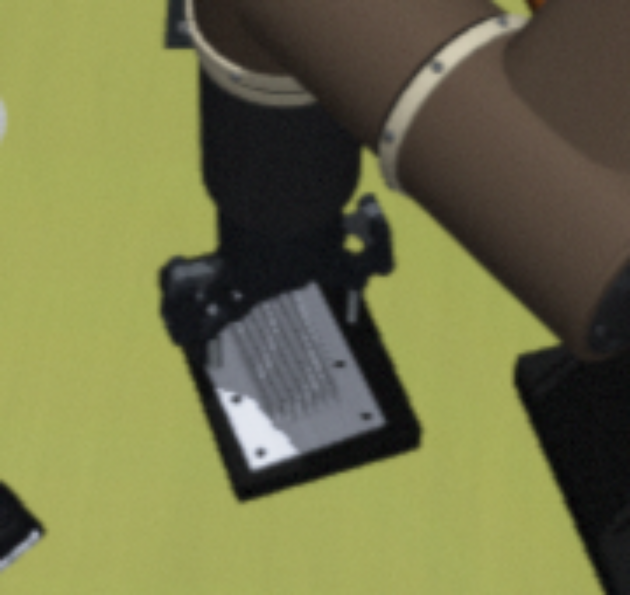

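View pics/w5.png

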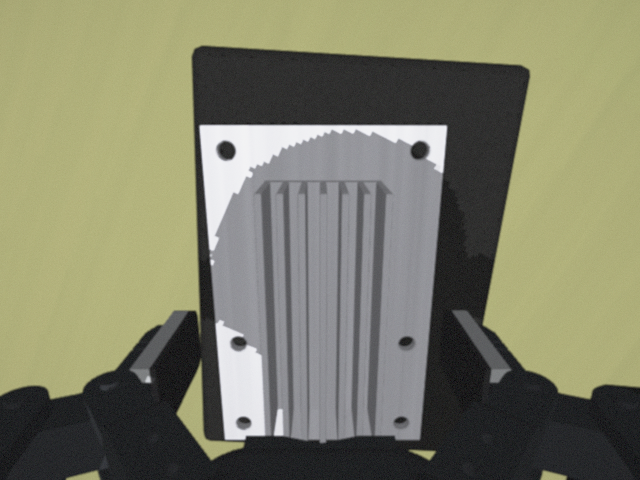

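```bash
python3 -m jog '[{"ax":0,"ay":0,"az":0,"tx":8.5,"ty":0,"tz":0,"grip":1},{"ax":0,"ay":0,"az":0,"tx":0,"ty":0,"tz":0,"grip":1},{"ax":0,"ay":0,"az":0,"tx":0,"ty":0,"tz":0,"grip":-1},{"ax":0,"ay":0,"az":0,"tx":0,"ty":0,"tz":0,"grip":-1},{"ax":0,"ay":0,"az":0,"tx":0,"ty":0,"tz":0,"grip":-1},{"ax":0,"ay":0,"az":0,"tx":0,"ty":0,"tz":0,"grip":-1},{"ax":0,"ay":0,"az":0,"tx":0,"ty":0,"tz":0,"grip":-1},{"ax":0,"ay":0,"az":0,"tx":0,"ty":0,"tz":0,"grip":-1}]' 60
```

```text
t: 9.48
tool_pos: [0.5098, 0.206, 0.0517]
orientation: [-1.593, 1.57, 0.431]
contact_force: [-1.0, -0.2, 6.0]
width: 0.043
```

```bash
python3 -m jog '[{"ax":0,"ay":0,"az":0,"tx":-8,"ty":0,"tz":0,"grip":-1},{"ax":0,"ay":0,"az":0,"tx":-20,"ty":0,"tz":0,"grip":-1},{"ax":0,"ay":0,"az":0,"tx":-35,"ty":0,"tz":0,"grip":-1},{"ax":0,"ay":0,"az":0,"tx":-40,"ty":0,"tz":0,"grip":-1},{"ax":0,"ay":0,"az":0,"tx":-40,"ty":0,"tz":0,"grip":-1},{"ax":0,"ay":0,"az":0,"tx":-35,"ty":0,"tz":0,"grip":-1},{"ax":0,"ay":0,"az":0,"tx":-15,"ty":0,"tz":0,"grip":-1},{"ax":0,"ay":0,"az":0,"tx":0,"ty":0,"tz":0,"grip":-1},{"ax":0,"ay":0,"az":0,"tx":0,"ty":0,"tz":0,"grip":-1}]'
python3 - <<'E'
from h import *
st=readout.get_state(); print(st["tool_pos"],st["contact_force"],st["width"]); np.save("w6T.npy",wristT(st))
M=Rn.from_euler('xyz',st["orientation"]).as_matrix();print(M.round(4)); np.save("w6R.npy",np.c_[M,st["tool_pos"]])
cv2.imwrite("pics/w6.png",snapshot("wrist")[:,:,::-1])
t=snapshot("side")[:,:,::-1];cv2.imwrite("pics/s6.png",t)
E
```

```text
t: 10.6
tool_pos: [0.5088, 0.2055, 0.2425]
orientation: [1.627, 1.568, -2.633]
contact_force: [-0.8, 0.6, -1.9]
width: 0.0432
[0.50876476 0.20548755 0.24250353] [-0.8050667   0.61388684 -1.9141254 ] 0.04315389662439059
[[-2.500e-03 -8.997e-01 -4.366e-01]
 [-1.400e-03 -4.366e-01  8.997e-01]
 [-1.000e+00  2.800e-03 -2.000e-04]]
```

View pics/w6.png

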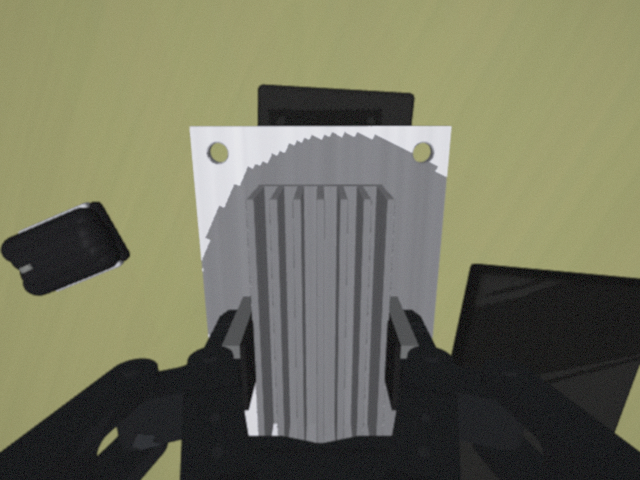

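View pics/s6.png

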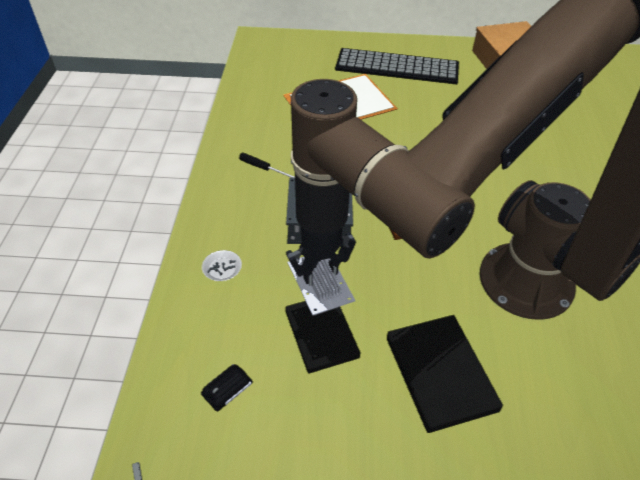

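Run:
```python
from h import *
w=cv2.imread("pics/w6.png");cw=camera_model("wrist");K=cw["intrinsics"];M=cw["mount"]
# hole contours: pixels inside window differing from plate (green-ish/dark): use saturation
hsv=cv2.cvtColor(w,cv2.COLOR_BGR2HSV)
for (u,v) in [(218,153),(422,153)]:
    win=hsv[v-16:v+17,u-16:u+17]; m=((win[:,:,1]>60)|(win[:,:,2]<90)).astype(np.uint8)
    c,_=cv2.findContours(m,cv2.RETR_EXTERNAL,cv2.CHAIN_APPROX_NONE); c=max(c,key=cv2.contourArea)
    print((u,v),"ellipse",cv2.fitEllipse(c)[0]+np.array([u-16,v-16]),cv2.fitEllipse(c)[1])
cv2.imwrite("pics/w6c.png",cv2.resize(w[115:300,180:460],None,fx=2.8,fy=2.8,interpolation=cv2.INTER_CUBIC))
```

```text
(218, 153) ellipse [218.51979256 152.16310978] (14.771843910217285, 17.704402923583984)
(422, 153) ellipse [421.40682316 152.17792988] (14.660135269165039, 17.739686965942383)
```

View pics/w6c.png

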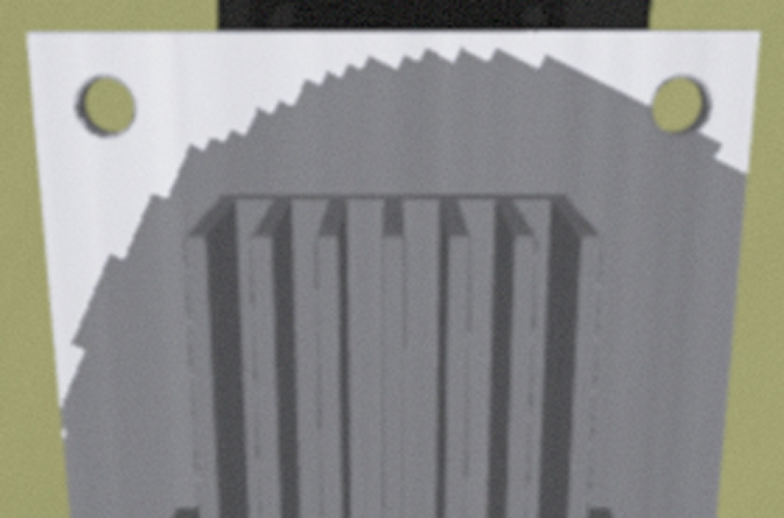

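```bash
python3 -m jog '[{"ax":0,"ay":0,"az":0,"tx":0,"ty":7,"tz":-17,"grip":-1},{"ax":0,"ay":0,"az":0,"tx":0,"ty":14,"tz":-34,"grip":-1},{"ax":0,"ay":0,"az":0,"tx":0,"ty":18,"tz":-44,"grip":-1},{"ax":0,"ay":0,"az":0,"tx":0,"ty":18,"tz":-44,"grip":-1},{"ax":0,"ay":0,"az":0,"tx":0,"ty":18,"tz":-44,"grip":-1},{"ax":0,"ay":0,"az":0,"tx":0,"ty":18,"tz":-44,"grip":-1},{"ax":0,"ay":0,"az":0,"tx":0,"ty":18,"tz":-44,"grip":-1},{"ax":0,"ay":0,"az":0,"tx":0,"ty":14,"tz":-34,"grip":-1},{"ax":0,"ay":0,"az":0,"tx":0,"ty":10,"tz":-23,"grip":-1},{"ax":0,"ay":0,"az":0,"tx":0,"ty":4,"tz":-9,"grip":-1},{"ax":0,"ay":0,"az":0,"tx":0,"ty":0,"tz":0,"grip":-1}]'
```

```text
t: 12.08
tool_pos: [0.5313, -0.1585, 0.2439]
orientation: [1.047, 1.57, 3.068]
contact_force: [0.5, 0.8, -2.4]
width: 0.0427
```

```bash
python3 -m jog '[{"ax":5,"ay":0,"az":0,"tx":0,"ty":0,"tz":0,"grip":-1},{"ax":7,"ay":0,"az":0,"tx":0,"ty":0,"tz":0,"grip":-1},{"ax":7,"ay":0,"az":0,"tx":0,"ty":0,"tz":0,"grip":-1},{"ax":4,"ay":0,"az":0,"tx":0,"ty":0,"tz":0,"grip":-1},{"ax":0,"ay":0,"az":0,"tx":0,"ty":0,"tz":0,"grip":-1},{"ax":0,"ay":0,"az":0,"tx":0,"ty":0,"tz":0,"grip":-1}]'
python3 - <<'E'
from h import *
st=readout.get_state(); M=Rn.from_euler('xyz',st["orientation"]).as_matrix()
print(st["tool_pos"],M.round(4),np.degrees(np.arctan2(M[1,1],M[0,1])),st["width"])
cv2.imwrite("pics/w7.png",snapshot("wrist")[:,:,::-1])
E
```

```text
t: 12.82
tool_pos: [0.5317, -0.1574, 0.2443]
orientation: [0.435, 1.571, 2.058]
contact_force: [-0.2, -0.2, -2.3]
width: 0.0431
[ 0.53173745 -0.15739036  0.24428288] [[-0.000e+00 -9.986e-01 -5.290e-02]
 [ 1.000e-04 -5.290e-02  9.986e-01]
 [-1.000e+00  0.000e+00  1.000e-04]] -176.96598723299797 0.04308302881637096
```

View pics/w7.png

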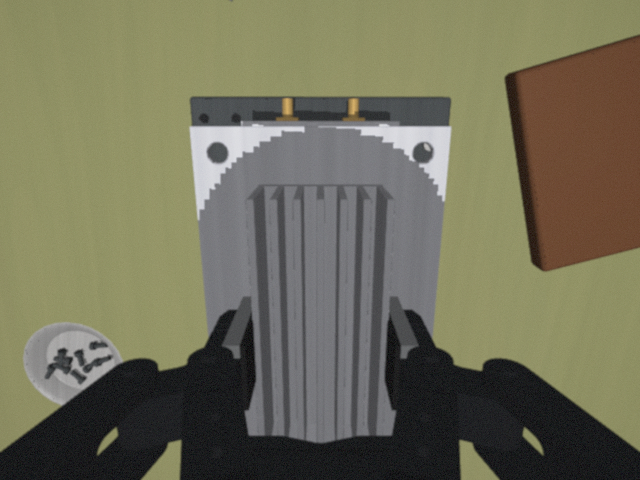

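```bash
python3 -m jog '[{"ax":0,"ay":0,"az":0,"tx":10,"ty":0.5,"tz":-1.2,"grip":-1},{"ax":0,"ay":0,"az":0,"tx":20,"ty":0,"tz":0,"grip":-1},{"ax":0,"ay":0,"az":0,"tx":20,"ty":0,"tz":0,"grip":-1},{"ax":0,"ay":0,"az":0,"tx":13,"ty":0,"tz":0,"grip":-1},{"ax":0,"ay":0,"az":0,"tx":6,"ty":0,"tz":0,"grip":-1},{"ax":0,"ay":0,"az":0,"tx":0,"ty":0,"tz":0,"grip":-1},{"ax":0,"ay":0,"az":0,"tx":0,"ty":0,"tz":0,"grip":-1}]'
python3 - <<'E'
from h import *
st=readout.get_state(); M=Rn.from_euler('xyz',st["orientation"]).as_matrix()
print(st["tool_pos"],M.round(4)[:,0],np.degrees(np.arctan2(M[1,1],M[0,1])),st["width"])
w=snapshot("wrist")[:,:,::-1];cv2.imwrite("pics/w8.png",cv2.resize(w[90:240,180:460],None,fx=2.8,fy=2.8,interpolation=cv2.INTER_CUBIC))
t=snapshot("side")[:,:,::-1];cv2.imwrite("pics/s8.png",cv2.resize(t[110:270,230:400],None,fx=3.5,fy=3.5))
t=snapshot("top")[:,:,::-1];cv2.imwrite("pics/t8.png",t)
E
```

```text
t: 13.75
tool_pos: [0.5318, -0.1592, 0.176]
orientation: [-1.754, 1.57, -0.133]
contact_force: [-0.4, 0.8, -2.6]
width: 0.0429
[ 0.53176286 -0.15923594  0.17596391] [ 1.1e-03 -1.0e-04 -1.0e+00] -177.088441483823 0.04292821044365138
```

View pics/w8.png

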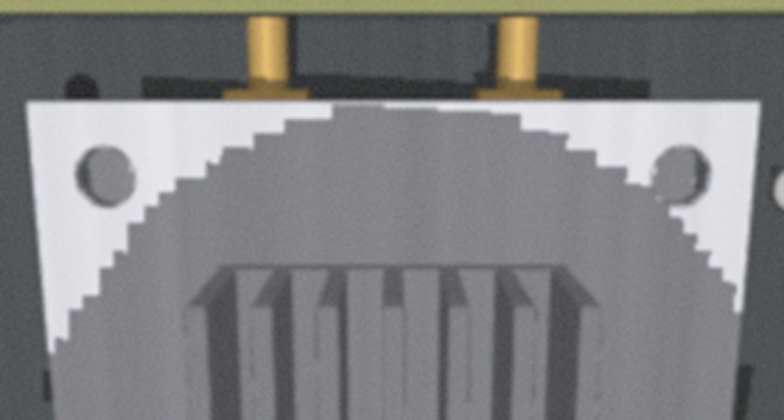

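View pics/s8.png

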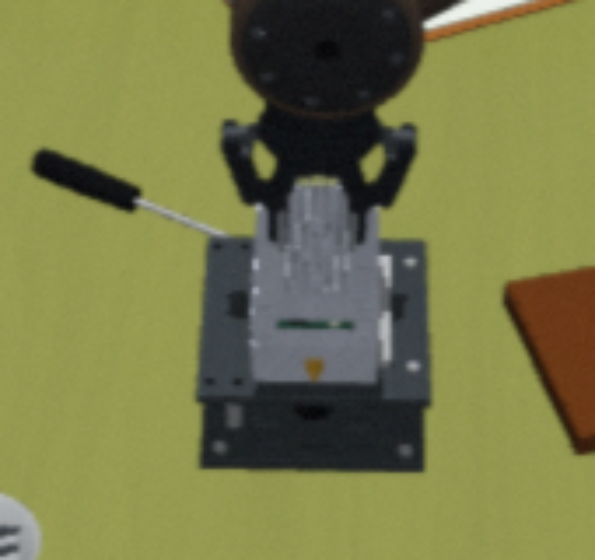

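View pics/t8.png

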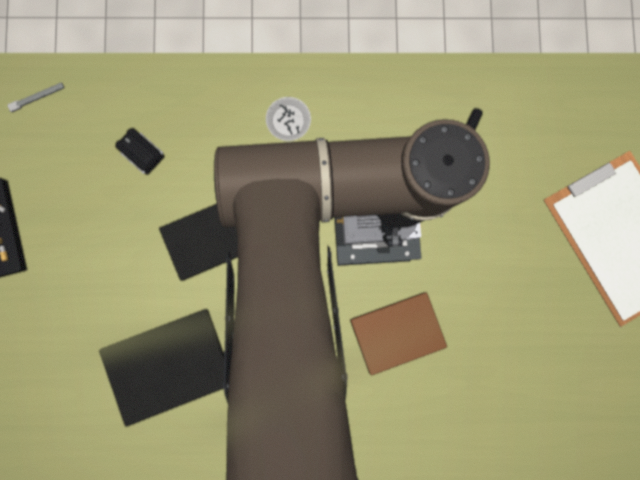

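```bash
python3 -m jog '[{"ax":0,"ay":0,"az":0,"tx":3,"ty":0.5,"tz":0.6,"grip":-1},{"ax":0,"ay":0,"az":0,"tx":4,"ty":0,"tz":0,"grip":-1},{"ax":0,"ay":0,"az":0,"tx":4,"ty":0,"tz":0,"grip":-1},{"ax":0,"ay":0,"az":0,"tx":3,"ty":0,"tz":0,"grip":-1},{"ax":0,"ay":0,"az":0,"tx":0,"ty":0,"tz":0,"grip":-1},{"ax":0,"ay":0,"az":0,"tx":0,"ty":0,"tz":0,"grip":-1},{"ax":0,"ay":0,"az":0,"tx":0,"ty":0,"tz":0,"grip":-1},{"ax":0,"ay":0,"az":0,"tx":0,"ty":0,"tz":0,"grip":-1}]'
python3 - <<'E'
from h import *
st=readout.get_state(); M=Rn.from_euler('xyz',st["orientation"]).as_matrix()
print(st["tool_pos"],M.round(4)[:,0],np.degrees(np.arctan2(M[1,1],M[0,1])),st["width"],st["contact_force"],abs(st["qd"]).max())
np.save("w9T.npy",wristT(st))
w=snapshot("wrist")[:,:,::-1];cv2.imwrite("pics/w9f.png",w);cv2.imwrite("pics/w9.png",cv2.resize(w[90:240,180:460],None,fx=2.8,fy=2.8,interpolation=cv2.INTER_CUBIC))
t=snapshot("side")[:,:,::-1];cv2.imwrite("pics/s9f.png",t);cv2.imwrite("pics/s9.png",cv2.resize(t[150:230,280:360],None,fx=7,fy=7,interpolation=cv2.INTER_CUBIC))
E
```

```text
t: 14.9
tool_pos: [0.5308, -0.1586, 0.1614]
orientation: [-1.623, 1.571, -0.002]
contact_force: [-0.1, 1.1, -2.0]
width: 0.0427
[ 0.53081243 -0.15860006  0.16141658] [ 2.e-04 -0.e+00 -1.e+00] -177.09845591090053 0.0427192387059971 [-0.1089335   1.05203499 -1.99481792] 0.0010148305995129137
```

View pics/w9.png

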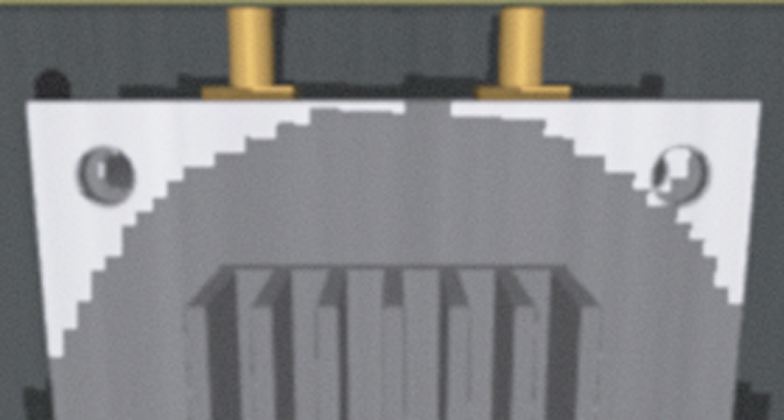

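View pics/s9.png

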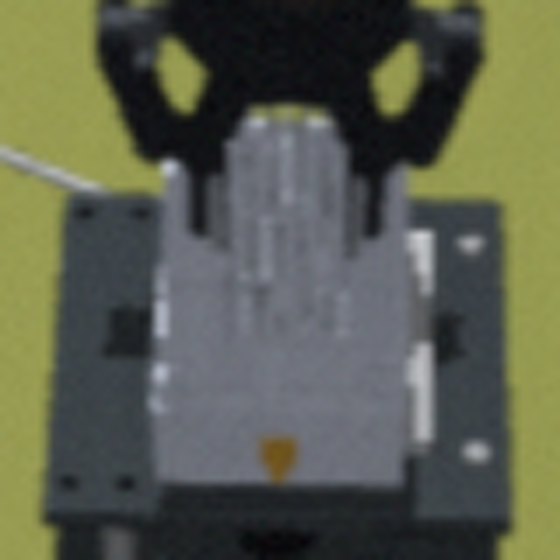

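Run:
```python
from h import *
w=cv2.imread("pics/w9f.png");T=np.load("w9T.npy");cw=camera_model("wrist");K=cw["intrinsics"]
a=w[135:170,200:236];b=w[135:170,405:441]
cv2.imwrite("pics/w9z.png",cv2.resize(np.hstack([a,b]),None,fx=11,fy=11,interpolation=cv2.INTER_CUBIC))
Ti=np.linalg.inv(T); R=Rn.from_euler('z',2.918,degrees=True).as_matrix()
def pr(X):
    c=Ti[:3,:3]@X+Ti[:3,3]; return (K@c)[:2]/c[2]
for i,x0 in ((36,200),(-36,405)):
    q=pr(np.array([.5312,-.1586,.125])+R@[i/1e3,-.061,0]); r=pr(np.array([.5308,-.1586,.1614-.0227])+R@[i/1e3,-.061,0])
    print("thread px",q,"zoom",(q-[x0,135])*11,"hole top",r,(r-[x0,135])*11)
```

```text
thread px [224.58083462 149.0329345 ] zoom [270.38918081 154.36227949] hole top [217.00843204 152.08008994] [187.09275249 187.88098932]
thread px [412.7813117  148.80545514] zoom [ 85.59442867 151.86000655] hole top [422.36202331 151.8335457 ] [190.98225639 185.16900271]
```

View pics/w9z.png

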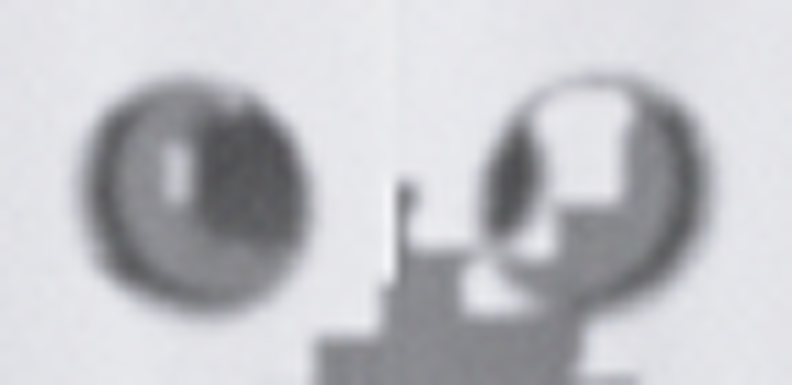

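```bash
python3 -m jog '[{"ax":0,"ay":0,"az":0,"tx":0,"ty":-0.5,"tz":0.3,"grip":-1},{"ax":0,"ay":0,"az":0,"tx":0,"ty":0,"tz":0,"grip":-1},{"ax":0,"ay":0,"az":0,"tx":0,"ty":0,"tz":0,"grip":-1},{"ax":0,"ay":0,"az":0,"tx":0,"ty":0,"tz":0,"grip":-1},{"ax":0,"ay":0,"az":0,"tx":0,"ty":0,"tz":0,"grip":-1}]'
python3 - <<'E'
from h import *
from rig import job
st=readout.get_state(); M=Rn.from_euler('xyz',st["orientation"]).as_matrix()
print(st["tool_pos"],M.round(4)[:,0],np.degrees(np.arctan2(M[1,1],M[0,1])),st["width"],st["contact_force"],abs(st["qd"]).max())
job.job_done()
E
```

```text
t: 15.62
tool_pos: [0.5313, -0.1583, 0.1613]
orientation: [-3.009, 1.571, -1.387]
contact_force: [0.1, -0.5, -2.4]
width: 0.0429
[ 0.53126653 -0.15828176  0.16130011] [ 0. -0. -1.] -177.09997481016242 0.04294876756265252 [ 0.08513794 -0.48847461 -2.3783896 ] 0.0009805338730934558
the job is handed in; nothing more can be done
```

I pressed the table down onto its stop, lifted the cover by its fins with a 60 N grip, and am holding it level about 1 cm above the module. I handed the job in at 15.6 s; no verdict is reported.

**Table:** pressing met its stop at about 27 N. Afterwards the six threaded holes fitted a level plane 125 mm above the bench to about 0.2 mm.

**Cover:**
- By the tool pose and the grasp offset, its underside is about 9.6 mm above the rim. I did not measure that gap separately.
- Its tilt in the grip was about 0.006 rad just after the lift, and the tool reads vertical.
- Its yaw matches the module's to about 0.1°.
- It is the right way round, with the end without the paired holes over the two jacks.

**Holes:** the last wrist picture showed the two threads at the two-jack end through their holes, about 0.5 mm off the earlier estimate. I corrected for that without taking another picture. The other four holes were hidden and rest on the measured yaw.

**Contact:** the force reading stayed at about the cover's own weight (2.4 N), with no sign of it touching the module or holder. I saw no movement of the dish, mouse or screwdriver in the pictures, but did not measure them.

**Disagreement:** the first top-view fit of the cover's holes was off by up to 1.5 mm. I used the wrist-view fit instead, which agreed to 0.2 mm.

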